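Take a raisin loaf from the keeper with tongs

TASK

First slide the clear cover of the bread keeper fully open by its grip, all the way to its stop. Then take the tongs out of their caddy, close their tips on the single loaf that was under the cover, and lift it out until it is at least 15 cm above the worktop; finish while still holding it there, still, in the tongs. Never touch the loaf with the gripper itself, and leave the other two loaves and the flour shaker beside the caddy where they are.

Things in the scene. Friction and masses are not known exactly. Their poses are not given: they have to be found in the camera images.
- cover (a joint): Sliding clear cover of the keeper box: metres travelled from covering the one bay (0) to its end stop over the other bay (0.135); it starts at 0 to 0.03. Stiff runners: about 2 N to slide, stays where left.
- cover_grip (a point): Centre of the upright black block that is the cover's grip: 30 mm along its x, 20 mm along its y (the sliding direction), 36 mm high, so it reaches 18 mm above and below this point. It stands in the middle of the cover, whose top lies 18 mm below this point. Opening moves it along its +y.
- keeper: Fixed open aluminium bread keeper, 140 (x) by 290 (y) by 62 mm high (70 mm at the rails along its long edges, cover plate top 67 mm), walls and floor 4 mm; origin under its centre. A 34 mm high partition makes two bays: the one at -y holds one loaf and starts covered, the one at +y holds two other loaves. It stands on the left or the right, turned up to 0.4 rad.
- loaf_center (a point): Centre of the wanted loaf, the only one in the -y bay, covered at first: raisin loaf with round sides and ends, 80 mm long (its x), 42 mm wide (its y), 42 mm high, about 60 g; it lies flat on the box's floor, this point 21 mm above its underside, 25 mm above the worktop. Turned up to 0.5 rad to the box's x.
- tongs_grip (a point): Grip point of the tongs, 86 mm above the lower ends of their tips, midway between the two black finger pads on the arms' outsides (pads 26 mm along x, 34 mm high, centred on this height). The arms close along its y. Width over the pads 49 mm when open (52 mm at the pads' lower edge), about 42 mm when closed on the loaf. The bow joining the arms ends 37 mm above this point.
- tongs_tip (a point): Point midway between the tongs' two flat tips (each 24 mm wide along x, 4 mm thick, 56 mm high), 11 mm above their lower ends and 75 mm straight below point tongs_grip; here the gap is 66 mm when open.
- tongs: Small steel spring tongs, 123 mm tall, 76 mm over the open tips, standing on their tips in the caddy, bow on top; origin midway between the tips' lower ends, y the closing direction. A spring holds them open against a stop: they begin to give at 10 to 13 N of grip on the pads and reach the loaf by about 18 N; a third of any more presses it. 4 to 7 N carries them open, 22 to 35 N holds the loaf.
- caddy: Fixed aluminium tongs caddy, an open box 40 mm (x) by 90 mm (y) by 55 mm high, walls and floor 3 mm; origin under its centre. Stands on the other side from the keeper box.
- loaf_b_center (a point): Centre of another loaf of the same shape, in the other bay; to be left there.
- loaf_c_center (a point): Centre of the third loaf, likewise in the other bay; to be left there.
- shaker: Aluminium flour shaker, 52 mm across, 85 mm tall, standing about 110 mm beyond the caddy; origin under its centre; to be left alone.
- loaf: The wanted loaf; origin at the centre of its underside, x along its length.
Not all that is in view belongs to the job. What is shaped like the tongs but green is not meant.

How it is judged:
By the outcome, as a careful person would: the job done as asked, in the order asked, and still so for the second after the job is handed in, while the arm keeps its last pose, push and grip.
It also fails if it takes over 64 s, if anything falls off the work surface, if the arm or the gripper's body presses on something with over 40 N, if the wrist force passes 120 N, or if a joint passes its speed limit or range.

ROBOT

A 6-joint arm with a two-finger parallel gripper is mounted at the origin on the work surface. World frame = base frame: x ahead of the robot, y to its left, z up, the work surface at z = 0. Lengths are in m, angles in rad, forces in N, time in s.
With the tool pointing down it reaches from about 0.375 to 0.975 m from the base axis. Payload 3.8 kg.
Tool frame: the origin (TCP) lies midway between the tips of the shut fingers; the grasp point (between the pads) lies 19 mm behind it; z points along the fingers, y is the direction in which the jaws open and shut (so a half turn about z gives the same grasp; the last joint's range is limited). The gripper opens to 85 mm and grips with 20 to 120 N. Pads are 22 mm wide; open, the fingers measure 114 mm over their backs; the gripper's body (76 mm by 85 mm) begins 54 mm behind the grasp point. The pads swing forward as they close: fully open they stand 13 mm farther back than shut.
Start: joints at [1.201, 0.264, 1.604, -0, 1.274, -0.037], TCP at [0.221, 0.638, 0.231] pointing down, gripper open.
Joint ranges: [-2.63, 2.63], [-0.94, 2.18], [0.31, 2.57], [-1.31, 4.45], [0, 2.66], [-2.55, 2.55]. Speed limits (rad/s): [2.57, 2.57, 3.14, 3.14, 3.14, 3.14].

INTERFACE

Orientations are given as a rotation vector (axis times angle).
In Python, from workcell import bot gives the robot as it stands. The module is installed in compiled form; this text tells all that it offers.
- The arm moves only by the tool play_rows, never from a script. Its argument "series" is a list of rows, each an object with "translation": the shift along the tool's x, y, z in m, a list of three; "spin": the turn about the tool's z in units of 5 degrees (1.0 is 5 degrees). In form: [{"translation": [dx, dy, dz], "spin": spin}, ...]. A call has 1 to 5 rows; each row shifts and turns the commanded pose from where the row before left it, along the tool's axes as they then stand; what a row does not reach is not made up. A row lasts 1/10 s, in which the tool goes at most 50 mm and 8.59 degrees, less where a joint would pass 70% of its speed; a pose out of reach is approached as far as the arm can. A call is refused whole if a number of a shift passes 0.05 or a number of a turn 1, either way. A call with a gripper value outside its range is refused whole. "jaw" is the gripper's target within -1 to 1 (fully open at 1, half-way at 0, shut at -1), set as the call begins (left out, the last holds). The fingers move at their own pace and stop on an object; "force" is the grip in N (left out, the last holds). Time passes only in rows, so rows that do not move let the fingers close. It gives the time, the measured TCP pose, the force and the opening at its end, in the units of the state.
- bot.read_state(): the state, without advancing time (a new reading comes with each control period).
- bot.read_camera(name): name is "scene" or "side" or "wrist"; returns the picture (400x640x3 uint8, blue, green, red); there is no depth.
- bot.get_calibration(name): a dict with "fov_y" (degrees; the focal length in pixels is half the picture's height over the tangent of half this angle, whatever the lens; pixels are square), "cx", "cy" (the principal point, pixels), "R" (3x3) and "t" (3): a world point X has camera coordinates R X + t. Camera axes: x right, y down, z forward; pixel columns grow to the right and rows downward; lengths in m; the calibration is good to about 2 mm. A picture is of the moment at which its call begins: read the wrist's pose just before it. get_calibration takes no time and is no camera call; for the wrist camera it gives the pose at the moment of the call.
- bot.finish_job(): hands the job in, once; it reports no verdict.
The state is a dict: "time": time; "q": joint angles; "joint_vel": joint speeds; "joint_torque": joint torques, N m; "tool_pos": TCP position; "tcp_rot": TCP orientation; "wrist_force": force on the tool from outside, world axes, zero at the start; "torque": the same for the moment, N m; "width": opening from 0.0 (shut) to 1.0 (fully open).
Only numpy, scipy, OpenCV 4.12 (cv2) and the standard library are available. Lean on these libraries where they do the work, as an engineer would, in place of code of your own. Each camera call takes 0.05 s, during which the arm holds its last target. There are 200 camera calls.

## Working session

There is one attempt and no reset: what is moved stays moved. The work goes in short steps, Python scripts to look and compute and a tool call to move; the robot and the scene stay as the last step left them, time stands still between calls to the robot, and variables do not carry over. Pictures are saved under pics/ and viewed, about 8 in all and at most 12, crops included, and the job is handed in when it is done.

Besides the shell and the picture viewer there is one more tool, called as a command line: name --argument value ..., lists and objects as JSON in quotes. play_rows: Moves the arm, as the interface text tells. Its arguments: {"type":"object","properties":{"series":{"type":"array","items":{"type":"object","properties":{"translation":{"type":"array","items":{"type":"number"}},"spin":{"type":"number"}}}},"jaw":{"type":"number"},"force":{"type":"number"}},"required":["series"]}

```bash
mkdir -p pics; python3 - <<'E'
from workcell import bot
import cv2,numpy as np
s=bot.read_state();print({k:np.round(v,3).tolist() for k,v in s.items()})
for n in("scene","side","wrist"):
    c=bot.get_calibration(n);print(n,{k:np.round(v,4).tolist() for k,v in c.items()})
    im=bot.read_camera(n);cv2.imwrite(f"pics/{n}0.png",im)
E
```

```text
{'time': 0.0, 'q': [1.201, 0.265, 1.605, 0.0, 1.274, -0.037], 'joint_vel': [-0.001, 0.001, 0.0, -0.001, 0.001, 0.001], 'joint_torque': [-0.0, -51.509, -36.732, 0.0, 0.013, 0.0], 'tool_pos': [0.22, 0.637, 0.23], 'tcp_rot': [-0.52, -3.098, 0.003], 'wrist_force': [-0.411, -0.282, 0.358], 'torque': [-0.027, 0.017, -0.009], 'width': 1.004}
scene {'fov_y': 56.9932, 'cx': 318.7519, 'cy': 200.9358, 'R': [[0.4151, 0.9098, 0.0026], [0.7519, -0.3414, -0.5639], [-0.5122, 0.236, -0.8258]], 't': [-0.2225, -0.3662, 1.2135]}
side {'fov_y': 51.9223, 'cx': 329.7421, 'cy': 193.2493, 'R': [[0.7555, -0.6548, -0.0215], [-0.3396, -0.3632, -0.8676], [0.5603, 0.6628, -0.4968]], 't': [-0.4376, 0.2788, 0.5374]}
wrist {'fov_y': 68.8937, 'cx': 317.8389, 'cy': 201.2226, 'R': [[0.327, 0.945, -0.0025], [0.8988, -0.3102, 0.3096], [0.2918, -0.1034, -0.9509]], 't': [-0.6742, -0.0407, 0.3792]}
```

View pics/scene0.png

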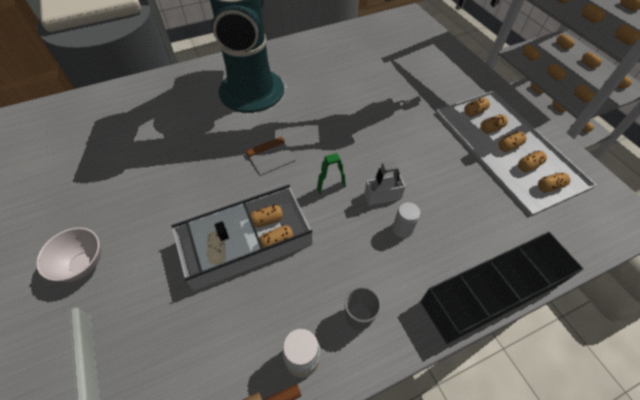

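View pics/side0.png

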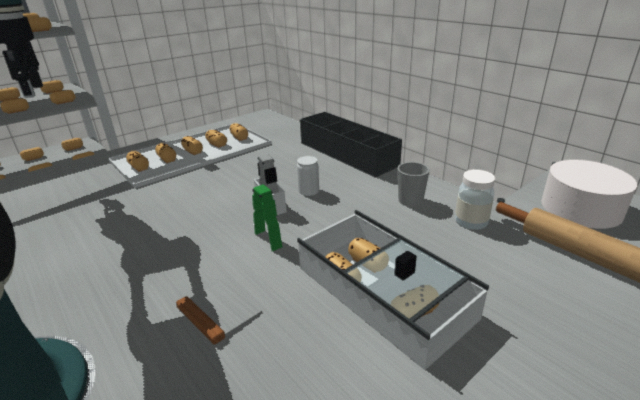

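The scene view shows the keeper at about (240,235) with its grip at (222,231). The steel tongs stand in the caddy at about (385,180). The green look-alike is at (330,172), the shaker at (405,220), and the tray loaves are on the right. The steel tongs with black pads standing in the caddy fit the description. I'll confirm that in one enlarged mosaic.

```bash
python3 - <<'E'
import cv2,numpy as np
s=cv2.imread("pics/scene0.png");d=cv2.imread("pics/side0.png")
def crop(im,x,y,w,h,W,H):
    c=cv2.resize(im[y:y+h,x:x+w],(W,H),interpolation=cv2.INTER_CUBIC)
    f=W/w
    for u in range((x+9)//10*10,x+w,10):
        cv2.line(c,(int((u-x)*f),0),(int((u-x)*f),5 if u%50 else 14),(0,255,255),1)
        if u%20==0: cv2.putText(c,str(u),(int((u-x)*f)-8,22),0,.33,(0,255,255),1)
    for v in range((y+9)//10*10,y+h,10):
        cv2.line(c,(0,int((v-y)*f)),(5,int((v-y)*f)),(0,255,255),1)
        if v%20==0: cv2.putText(c,str(v),(7,int((v-y)*f)+4),0,.33,(0,255,255),1)
    return c
a=np.hstack([crop(s,165,180,160,110,436,300),crop(s,340,150,85,70,364,300)])
b=np.hstack([crop(d,290,205,200,150,400,300),crop(d,235,145,100,75,400,300)])
cv2.imwrite("pics/m1.png",np.vstack([a,b]))
E
```

```text
(no output)
```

View pics/m1.png

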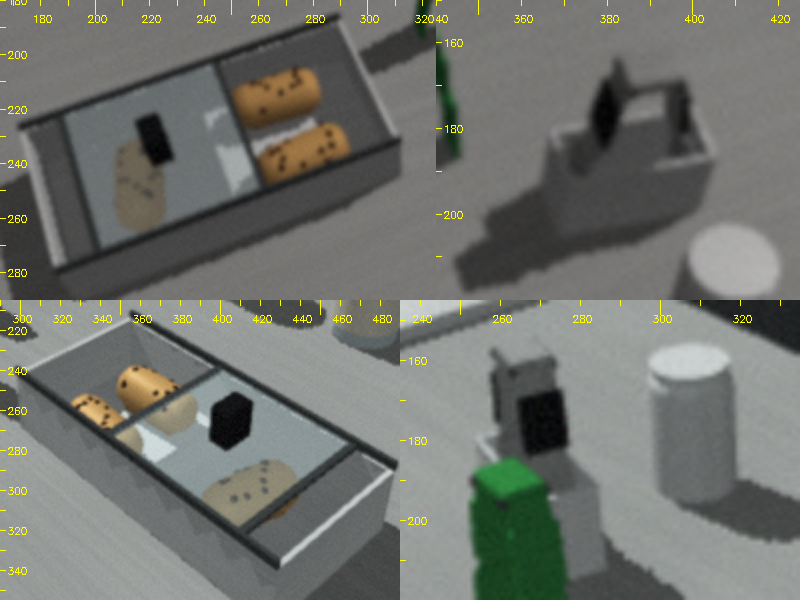

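```bash
cat > h.py <<'E'
from workcell import bot
import cv2,numpy as np
from scipy.optimize import least_squares
def cal(n):
    c=bot.get_calibration(n);f=200/np.tan(np.radians(c['fov_y']/2))
    return dict(f=f,c=np.array([c['cx'],c['cy']]),R=np.array(c['R']),t=np.array(c['t']))
def proj(k,X):
    p=np.atleast_2d(X)@k['R'].T+k['t'];return k['f']*p[:,:2]/p[:,2:]+k['c']
def onz(k,uv,z):
    d=k['R'].T@np.r_[(np.array(uv)-k['c'])/k['f'],1];o=-k['R'].T@k['t'];return o+d*(z-o[2])/d[2]
def tri(obs):
    return least_squares(lambda X:np.concatenate([(proj(k,X)[0]-uv) for k,uv in obs]),[.6,0,.05])
def place(p,L):
    c,s=np.cos(p[2]),np.sin(p[2]);return np.array(L)@np.array([[c,s,0],[-s,c,0],[0,0,1]])+[p[0],p[1],0]
def fit(obs,p0):
    """obs: list of (cal, local points, pixels)"""
    r=least_squares(lambda p:np.concatenate([(proj(k,place(p,L))-uv).ravel() for k,L,uv in obs]),p0,loss='soft_l1')
    return r
E
python3 - <<'E'
from h import *
S,D=cal('scene'),cal('side')
L=[[-.07,-.145,.07],[.07,-.145,.07],[-.07,.145,.07],[.07,.145,.07]]
r=fit([(S,L,[(172.3,226.6),(185.9,279.8),(289,185.9),(311.8,232.1)]),
 (D,[L[2],L[0],L[1],L[3]],[(301,241),(431,337.5),(488.5,287.5),(355,214)])],[.6,0,.3])
print('keeper',r.x,r.fun.round(1))
g=tri([(S,(221.9,231)),(D,(405.5,265))]);print('grip',g.x,g.fun)
c,s=np.cos(r.x[2]),np.sin(r.x[2]);print('grip in keeper',np.array([[c,s],[-s,c]])@(g.x[:2]-r.x[:2]))
for n,z in(('grip',.085),):print(onz(S,(221.9,231),z),onz(D,(405.5,265),z))
print('caddy L top',onz(S,(366.6,180.4),.055),'front-left',onz(S,(371.5,189),.055),'front right',onz(S,(404.9,185.7),.055))
print('pads',onz(S,(379.3,176.2),.09),onz(S,(396.5,175.7),.09),'shaker',onz(S,(408,210),.085))
print('loaf',onz(S,(216,248),.03), 'pads side',onz(D,(235+135/4,145+137/4),.09))
E
```

```text
keeper [ 0.53370061 -0.19526867 -0.01334527] [-2.5 -0.5 -3.1 -0.4 -0.3 -0.7 -0.8 -1.4 -2.2 -4.  -0.2 -3.   1.2 -2.1
  1.2 -5. ]
grip [ 0.53250577 -0.23550065  0.08332138] [-0.39165515  0.46734735 -0.39314457 -0.16721854]
grip in keeper [-0.00065785 -0.04024435]
[ 0.53278824 -0.23431867  0.085     ] [ 0.53099708 -0.23740162  0.085     ]
caddy L top [0.52229561 0.13934525 0.055     ] front-left [0.55107755 0.13747147 0.055     ] front right [0.57674427 0.21882422 0.055     ]
pads [0.5458028  0.15725687 0.09      ] [0.56178298 0.19621888 0.09      ] shaker [0.65597066 0.17071773 0.085     ]
loaf [ 0.53567404 -0.26134083  0.03      ] pads side [0.52980424 0.14010363 0.09      ]
```

View pics/wrist0.png

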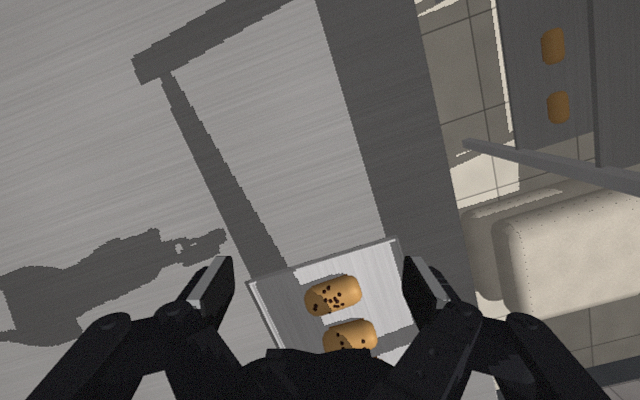

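The residuals and the grip's height (83 mm found, 85 mm given) agree to within a few mm. Cover travel comes out at about 27 mm, which is plausible. Moving above the grip.

```bash
cat > plan.py <<'E'
import sys,json,numpy as np
from scipy.spatial.transform import Rotation as Ro
from workcell import bot
def plan(x,y,z,ang=None,step=.045,n=0):
    """rows from the measured pose to TCP x,y,z with tool y at world angle ang (deg)"""
    s=bot.read_state();R=Ro.from_rotvec(s['tcp_rot']).as_matrix();a=np.arctan2(R[1,1],R[0,1]);p=np.array(s['tool_pos'])
    d=0 if ang is None else (np.radians(ang)-a+np.pi)%(2*np.pi)-np.pi
    D=np.array([x,y,z])-p;n=max(n,int(np.ceil(max(np.abs(D).max()/step,abs(np.degrees(d))/5,1))))
    out=[]
    for i in range(n):
        ty=np.array([np.cos(a),np.sin(a),0]);tx=np.array([-ty[1],ty[0],0]) ; w=D/n
        out.append([*(round(float(v),4) for v in(w@tx,w@ty,-w[2])),round(float(-np.degrees(d)/n/5),3)]);a+=d/n
    print('ang',round(np.degrees(a-d),2),'pos',p.round(4),'n',n,'q6',round(s['q'][5],2));print(*out,sep='\n')
if __name__=='__main__': plan(*map(float,sys.argv[1:5]),**({'step':float(sys.argv[5])} if len(sys.argv)>5 else {}))
E
python3 plan.py .533 -.225 .25 -.8
```

```text
ang 70.94 pos [0.2203 0.6374 0.2302] n 20 q6 -0.04
[-0.0289, -0.0356, -0.001, 0.717]
[-0.031, -0.0338, -0.001, 0.717]
[-0.0331, -0.0318, -0.001, 0.717]
[-0.035, -0.0296, -0.001, 0.717]
[-0.0368, -0.0274, -0.001, 0.717]
[-0.0384, -0.025, -0.001, 0.717]
[-0.0399, -0.0226, -0.001, 0.717]
[-0.0413, -0.02, -0.001, 0.717]
[-0.0424, -0.0174, -0.001, 0.717]
[-0.0434, -0.0147, -0.001, 0.717]
[-0.0443, -0.012, -0.001, 0.717]
[-0.0449, -0.0092, -0.001, 0.717]
[-0.0454, -0.0064, -0.001, 0.717]
[-0.0457, -0.0035, -0.001, 0.717]
[-0.0459, -0.0006, -0.001, 0.717]
[-0.0458, 0.0022, -0.001, 0.717]
[-0.0456, 0.0051, -0.001, 0.717]
[-0.0452, 0.0079, -0.001, 0.717]
[-0.0446, 0.0108, -0.001, 0.717]
[-0.0438, 0.0135, -0.001, 0.717]
```

play_rows --series '[{"translation":[-0.029,-0.0355,-0.001],"spin":0.72},{"translation":[-0.031,-0.034,-0.001],"spin":0.72},{"translation":[-0.033,-0.032,-0.001],"spin":0.72},{"translation":[-0.035,-0.0295,-0.001],"spin":0.72},{"translation":[-0.037,-0.0275,-0.001],"spin":0.72}]'

```text
time: 0.65
tool_pos: [0.2987, 0.4201, 0.2359]
tcp_rot: [1.002, 2.978, -0.001]
wrist_force: [1.2, -0.2, -0.3]
width: 0.992
```

play_rows --series '[{"translation":[-0.0385,-0.025,-0.001],"spin":0.72},{"translation":[-0.04,-0.0225,-0.001],"spin":0.72},{"translation":[-0.041,-0.02,-0.001],"spin":0.72},{"translation":[-0.0425,-0.0175,-0.001],"spin":0.72},{"translation":[-0.0435,-0.0145,-0.001],"spin":0.72}]'

```text
time: 1.15
tool_pos: [0.3766, 0.2046, 0.2412]
tcp_rot: [1.455, 2.784, 0.0]
wrist_force: [0.9, 0.5, -0.5]
width: 1.001
```

play_rows --series '[{"translation":[-0.044,-0.012,-0.001],"spin":0.72},{"translation":[-0.045,-0.009,-0.001],"spin":0.72},{"translation":[-0.0455,-0.0065,-0.001],"spin":0.72},{"translation":[-0.0455,-0.0035,-0.001],"spin":0.72},{"translation":[-0.046,-0.0005,-0.001],"spin":0.72}]'

```text
time: 1.65
tool_pos: [0.4542, -0.011, 0.2463]
tcp_rot: [1.874, 2.521, 0.001]
wrist_force: [0.3, 1.1, 0.0]
width: 1.003
```

play_rows --series '[{"translation":[-0.046,0.002,-0.001],"spin":0.72},{"translation":[-0.0455,0.005,-0.001],"spin":0.72},{"translation":[-0.045,0.008,-0.001],"spin":0.72},{"translation":[-0.0445,0.011,-0.001],"spin":0.72},{"translation":[-0.044,0.0135,-0.001],"spin":0.7}]'

```text
time: 2.15
tool_pos: [0.5316, -0.227, 0.251]
tcp_rot: [-2.243, -2.199, -0.0]
wrist_force: [0.4, 0.2, -0.3]
width: 0.999
```

```bash
python3 - <<'E'
from h import *
k=cal('wrist');im=bot.read_camera('wrist');np.save('w1.npy',k,allow_pickle=True)
print(bot.read_state()['tool_pos'])
c=cv2.resize(im,(800,500))
for u in range(0,640,50):cv2.line(c,(int(u*1.25),0),(int(u*1.25),8),(0,255,255),1);cv2.putText(c,str(u),(int(u*1.25),18),0,.35,(0,255,255),1)
for u in range(0,400,50):cv2.line(c,(0,int(u*1.25)),(8,int(u*1.25)),(0,255,255),1);cv2.putText(c,str(u),(8,int(u*1.25)+4),0,.35,(0,255,255),1)
cv2.imwrite('pics/w1.png',c)
E
```

```text
[ 0.5337087  -0.23354197  0.25094683]
```

View pics/w1.png

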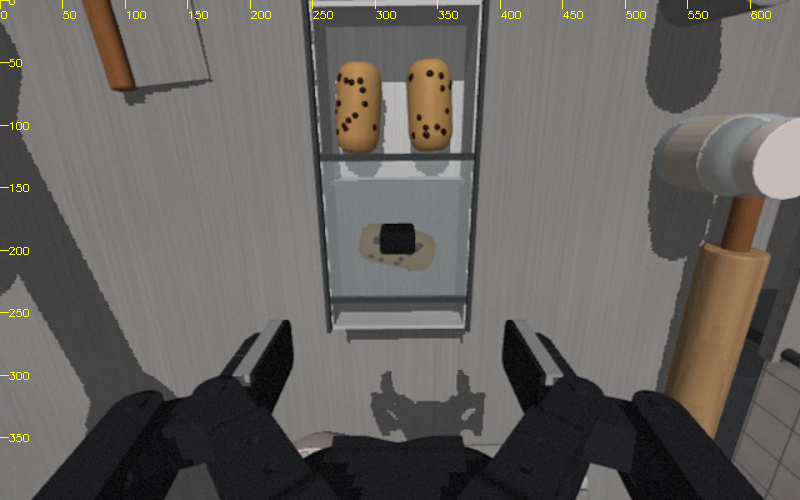

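The view shows the keeper nearly square to the tool. The grip is at about (318,191), the rail ends at (262,265) and (375,265), and the wanted loaf sits under the grip at about (318,197).

```bash
python3 - <<'E'
from h import *
k=np.load('w1.npy',allow_pickle=True).item();S,D=cal('scene'),cal('side')
print('rail',onz(k,(262.4,265.6),.07),onz(k,(375.2,264.8),.07))
print('rails top',onz(k,(248,20),.07),onz(k,(388,20),.07),'cover edges',onz(k,(318,124.5),.067),onz(k,(318,238.5),.067))
print('grip top c',onz(k,(318,191),.09)); g=tri([(k,(318,191)),(S,(221.9,231)),(D,(405.5,265))]);print(g.x,g.fun.round(1))
print('loaf',onz(k,(318,197),.03),onz(k,(287,192),.03),onz(k,(347.5,202),.03))
L=[[-.07,-.145,.07],[.07,-.145,.07]]
E
python3 plan.py .533 -.237 .12 -.8
```

```text
rail [ 0.46085659 -0.33589318  0.07      ] [ 0.60212871 -0.33760987  0.07      ]
rails top [ 0.46821464 -0.06679033  0.07      ] [ 0.60361443 -0.06953366  0.07      ] cover edges [ 0.53394902 -0.1662352   0.067     ] [ 0.5312353  -0.30146309  0.067     ]
grip top c [ 0.53257151 -0.2343794   0.09      ]
[ 0.53246249 -0.23593748  0.08368258] [-0.1 -0.2 -0.6  0.4 -0.2 -0.2]
loaf [ 0.53208906 -0.25972125  0.03      ] [ 0.49211957 -0.25213995  0.03      ] [ 0.5705421  -0.26734743  0.03      ]
ang -1.4 pos [ 0.5337 -0.2335  0.2509] n 3 q6 -0.43
[-0.0012, -0.0002, 0.0436, -0.04]
[-0.0012, -0.0002, 0.0436, -0.04]
[-0.0012, -0.0002, 0.0436, -0.04]
```

play_rows --series '[{"translation":[-0.001,-0.0005,0.044],"spin":0},{"translation":[-0.001,-0.0005,0.044],"spin":0},{"translation":[0,0,0.044],"spin":0},{"translation":[0,0,0.042],"spin":0},{"translation":[0,0,0],"spin":0}]'

```text
time: 2.7
tool_pos: [0.5244, -0.2242, 0.0701]
tcp_rot: [-2.23, -2.193, 0.008]
wrist_force: [-0.8, -0.1, -0.4]
width: 0.999
```

play_rows --series '[{"translation":[0,0,0]},{"translation":[0,0,0]},{"translation":[0,0,0]},{"translation":[0,0,0]},{"translation":[0,0,0]}]' --jaw -1 --force 30

```text
invalid input
```

play_rows --series '[{"translation":[0,0,0]},{"translation":[0,0,0]},{"translation":[0,0,0]},{"translation":[0,0,0]},{"translation":[0,0,0]}]'

```text
invalid input
```

play_rows --series '[{"translation":[0,0,0],"spin":0},{"translation":[0,0,0],"spin":0}]'

```text
time: 2.9
tool_pos: [0.5325, -0.228, 0.0801]
tcp_rot: [2.237, 2.2, 0.002]
wrist_force: [-0.2, 0.3, 0.3]
width: 0.995
```

play_rows --series '[{"translation":[-0.007,0,0.003],"spin":0},{"translation":[0,0,0],"spin":0},{"translation":[0,0,0],"spin":0},{"translation":[0,0,0],"spin":0}]'

```text
time: 3.3
tool_pos: [0.5307, -0.2344, 0.075]
tcp_rot: [2.24, 2.202, 0.001]
wrist_force: [0.4, 0.5, 1.4]
width: 0.997
```

play_rows --series '[{"translation":[0,0,0],"spin":0},{"translation":[0,0,0],"spin":0},{"translation":[0,0,0],"spin":0},{"translation":[0,0,0],"spin":0},{"translation":[0,0,0],"spin":0}]' --jaw -1 --force 30

```text
time: 3.8
tool_pos: [0.5312, -0.2341, 0.0745]
tcp_rot: [2.239, 2.202, 0.001]
wrist_force: [2.6, 0.9, 0.1]
width: 0.35
```

play_rows --series '[{"translation":[0,0,0],"spin":0},{"translation":[0,0,0],"spin":0},{"translation":[0,0,0],"spin":0},{"translation":[0,0,0],"spin":0},{"translation":[0,0,0],"spin":0}]'

```text
time: 4.3
tool_pos: [0.5311, -0.2341, 0.0745]
tcp_rot: [2.239, 2.202, 0.001]
wrist_force: [5.1, 0.5, -1.1]
width: 0.341
```

play_rows --series '[{"translation":[0.02,0,0],"spin":0},{"translation":[0.02,0,0],"spin":0},{"translation":[0.02,0,0],"spin":0},{"translation":[0.02,0,0],"spin":0},{"translation":[0.02,0,0],"spin":0}]'

```text
time: 4.8
tool_pos: [0.5322, -0.1344, 0.0745]
tcp_rot: [2.239, 2.202, -0.001]
wrist_force: [3.8, -2.5, -1.3]
width: 0.349
```

play_rows --series '[{"translation":[0.004,0,0],"spin":0},{"translation":[0.003,0,0],"spin":0},{"translation":[0.003,0,0],"spin":0},{"translation":[0.002,0,0],"spin":0},{"translation":[0,0,0],"spin":0}]'

```text
time: 5.3
tool_pos: [0.5324, -0.1278, 0.0745]
tcp_rot: [2.234, 2.199, -0.009]
wrist_force: [2.3, -18.6, -4.0]
width: 0.347
```

The push reached 18.6 N at about 107 mm of travel, so the cover is at its stop. I'll release it, rise and look.

play_rows --series '[{"translation":[0,0,0],"spin":0},{"translation":[0,0,0],"spin":0},{"translation":[0,0,0],"spin":0},{"translation":[0,0,0],"spin":0},{"translation":[0,0,0],"spin":0}]' --jaw 1

```text
time: 5.8
tool_pos: [0.532, -0.1218, 0.0742]
tcp_rot: [-2.239, -2.203, 0.0]
wrist_force: [-0.2, -0.1, 0.8]
width: 1.002
```

play_rows --series '[{"translation":[0,0,-0.04],"spin":0},{"translation":[0,0,-0.045],"spin":0},{"translation":[-0.03,0,-0.045],"spin":0},{"translation":[-0.03,0,-0.045],"spin":0},{"translation":[-0.02,0,0],"spin":0}]'

```text
time: 6.3
tool_pos: [0.535, -0.2002, 0.2509]
tcp_rot: [2.23, 2.194, 0.008]
wrist_force: [0.3, -0.8, 0.2]
width: 1.002
```

play_rows --series '[{"translation":[0,0,0],"spin":0},{"translation":[0,0,0],"spin":0},{"translation":[0,0,0],"spin":0},{"translation":[0,0,0],"spin":0}]'

```text
time: 6.7
tool_pos: [0.5303, -0.1964, 0.2411]
tcp_rot: [-2.237, -2.202, 0.001]
wrist_force: [0.0, 0.3, -0.2]
width: 0.998
```

```bash
python3 - <<'E'
from h import *
k=cal('wrist');im=bot.read_camera('wrist');np.save('w2.npy',k,allow_pickle=True)
print(bot.read_state()['tool_pos'])
x0,y0=200,0;c=cv2.resize(im[0:300,200:520],None,fx=2,fy=2,interpolation=cv2.INTER_CUBIC)
for u in range(200,520,20):cv2.line(c,((u-200)*2,0),((u-200)*2,8),(0,255,255),1);cv2.putText(c,str(u),((u-200)*2,18),0,.35,(0,255,255),1)
for u in range(0,300,20):cv2.line(c,(0,u*2),(8,u*2),(0,255,255),1);cv2.putText(c,str(u),(8,u*2+4),0,.35,(0,255,255),1)
cv2.imwrite('pics/w2.png',c)
E
```

```text
[ 0.53043288 -0.19649049  0.24129659]
```

View pics/w2.png

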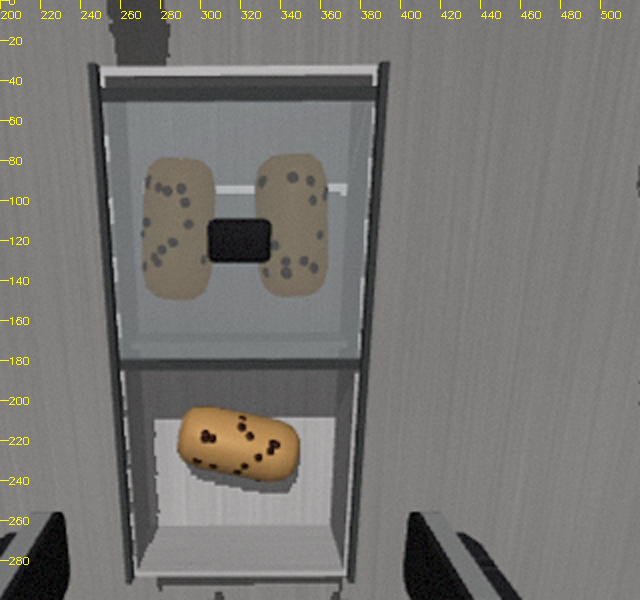

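The cover now lies over the other bay with its grip at about (320,120). The wanted loaf is bare at about (319,222).

```bash
cat > loaf.py <<'E'
from h import *
def loafpose(im,k,z=.027,box=None):
    h=cv2.cvtColor(im,cv2.COLOR_BGR2HSV);m=cv2.inRange(h,(8,110,60),(25,255,255))
    if box: mm=np.zeros_like(m);a,b,c,d=box;mm[b:d,a:c]=m[b:d,a:c];m=mm
    m=cv2.morphologyEx(m,cv2.MORPH_CLOSE,np.ones((9,9)))
    c=max(cv2.findContours(m,0,2)[0],key=cv2.contourArea)[:,0].astype(float)
    P=np.array([onz(k,p,z)[:2] for p in c],np.float32)
    return cv2.minAreaRect(P*1000)
E
python3 - <<'E'
from loaf import *
k=np.load('w2.npy',allow_pickle=True).item()
im=bot.read_camera('wrist')
print(loafpose(im,k,box=(260,185,365,270)))
C=[onz(k,p,.07)[:2] for p in((247,33),(392,33),(265,289),(375.5,289))];print(np.round(C,4).tolist(),np.mean(C,0))
print('cover edge',onz(k,(320,49),.067)[:2],onz(k,(319,180),.067)[:2],'end wall',onz(k,(320,35),.062)[:2],onz(k,(319,286),.062)[:2],'grip top',onz(k,(320,120),.095)[:2])
E
python3 plan.py .50 .165 .25 -108
```

```text
((531.6964111328125, -260.5022277832031), (43.578330993652344, 79.12139129638672), 75.92598724365234)
[[0.466, -0.0495], [0.6036, -0.0517], [0.4626, -0.3328], [0.6007, -0.3348]] [ 0.53321625 -0.19219364]
cover edge [ 0.53513059 -0.06375506] [ 0.53219909 -0.19466248] end wall [ 0.53533731 -0.05063303] [ 0.53011001 -0.33485226] grip top [ 0.5340849  -0.12918626]
ang -0.91 pos [ 0.5306 -0.1966  0.2416] n 22 q6 -0.38
[0.0164, -0.0017, -0.0004, 0.974]
[0.0162, -0.003, -0.0004, 0.974]
[0.0159, -0.0044, -0.0004, 0.974]
[0.0155, -0.0057, -0.0004, 0.974]
[0.0149, -0.007, -0.0004, 0.974]
[0.0143, -0.0083, -0.0004, 0.974]
[0.0135, -0.0095, -0.0004, 0.974]
[0.0127, -0.0106, -0.0004, 0.974]
[0.0117, -0.0116, -0.0004, 0.974]
[0.0107, -0.0126, -0.0004, 0.974]
[0.0096, -0.0134, -0.0004, 0.974]
[0.0084, -0.0142, -0.0004, 0.974]
[0.0072, -0.0148, -0.0004, 0.974]
[0.0059, -0.0154, -0.0004, 0.974]
[0.0046, -0.0158, -0.0004, 0.974]
[0.0032, -0.0162, -0.0004, 0.974]
[0.0018, -0.0164, -0.0004, 0.974]
[0.0004, -0.0165, -0.0004, 0.974]
[-0.001, -0.0165, -0.0004, 0.974]
[-0.0024, -0.0163, -0.0004, 0.974]
[-0.0037, -0.0161, -0.0004, 0.974]
[-0.0051, -0.0157, -0.0004, 0.974]
```

The cover is at its stop: grip centre at 0.0635 in the keeper's y, which equals the bay centre plus 0.135. The loaf is at (0.532,-0.2605) with its closing direction at 75.9°, and its measured size of 79×43.6 mm fits. Next is a hover over the caddy with the jaws at about 72°.

```bash
python3 plan.py .545 .178 .25 72
```

```text
ang -0.91 pos [ 0.5306 -0.1966  0.2416] n 15 q6 -0.38
[0.025, 0.0006, -0.0006, -0.972]
[0.0249, 0.0027, -0.0006, -0.972]
[0.0245, 0.0048, -0.0006, -0.972]
[0.024, 0.0068, -0.0006, -0.972]
[0.0234, 0.0089, -0.0006, -0.972]
[0.0225, 0.0108, -0.0006, -0.972]
[0.0215, 0.0127, -0.0006, -0.972]
[0.0204, 0.0145, -0.0006, -0.972]
[0.0191, 0.0161, -0.0006, -0.972]
[0.0177, 0.0177, -0.0006, -0.972]
[0.0161, 0.0191, -0.0006, -0.972]
[0.0144, 0.0204, -0.0006, -0.972]
[0.0126, 0.0216, -0.0006, -0.972]
[0.0108, 0.0226, -0.0006, -0.972]
[0.0088, 0.0234, -0.0006, -0.972]
```

play_rows --series '[{"translation":[0.025,0.0005,-0.001],"spin":-0.97},{"translation":[0.025,0.0025,-0.001],"spin":-0.97},{"translation":[0.0245,0.005,-0.001],"spin":-0.97},{"translation":[0.024,0.007,-0.001],"spin":-0.97},{"translation":[0.0235,0.009,-0.001],"spin":-0.97}]'

```text
time: 7.3
tool_pos: [0.5359, -0.071, 0.2472]
tcp_rot: [-1.722, -2.627, 0.0]
wrist_force: [0.8, -0.6, -0.2]
width: 0.996
```

play_rows --series '[{"translation":[0.0225,0.011,-0.001],"spin":-0.97},{"translation":[0.0215,0.0125,-0.001],"spin":-0.97},{"translation":[0.0205,0.0145,-0.001],"spin":-0.97},{"translation":[0.019,0.016,-0.001],"spin":-0.97},{"translation":[0.0175,0.0175,0],"spin":-0.97}]'

```text
time: 7.8
tool_pos: [0.541, 0.0536, 0.2513]
tcp_rot: [-1.131, -2.93, 0.0]
wrist_force: [-0.0, -1.1, 1.0]
width: 0.999
```

play_rows --series '[{"translation":[0.016,0.019,0],"spin":-0.97},{"translation":[0.0145,0.0205,0],"spin":-0.97},{"translation":[0.0125,0.0215,0],"spin":-0.97},{"translation":[0.011,0.0225,0],"spin":-0.97},{"translation":[0.009,0.0235,0],"spin":-0.97}]'

```text
time: 8.3
tool_pos: [0.5457, 0.1785, 0.2511]
tcp_rot: [-0.491, -3.102, 0.0]
wrist_force: [1.2, -0.7, 0.6]
width: 0.997
```

play_rows --series '[{"translation":[0,0,0],"spin":0},{"translation":[0,0,0],"spin":0},{"translation":[0,0,0],"spin":0},{"translation":[0,0,0],"spin":0}]'

```text
time: 8.7
tool_pos: [0.5461, 0.1762, 0.2514]
tcp_rot: [-0.499, -3.101, 0.001]
wrist_force: [-0.1, -1.0, 0.0]
width: 1.001
```

```bash
python3 - <<'E'
from h import *
k=cal('wrist');im=bot.read_camera('wrist');np.save('w3.npy',k,allow_pickle=True);cv2.imwrite('pics/w3raw.png',im)
s=bot.read_state();print(s['tool_pos'],s['tcp_rot'])
c=cv2.resize(im[80:320,190:450],None,fx=2.5,fy=2.5,interpolation=cv2.INTER_CUBIC)
for u in range(200,450,20):x=int((u-190)*2.5);cv2.line(c,(x,0),(x,8),(0,255,255),1);cv2.putText(c,str(u),(x-8,18),0,.35,(0,255,255),1)
for u in range(80,320,20):x=int((u-80)*2.5);cv2.line(c,(0,x),(8,x),(0,255,255),1);cv2.putText(c,str(u),(8,x+4),0,.35,(0,255,255),1)
cv2.imwrite('pics/w3.png',c)
E
```

```text
[0.54615343 0.17619751 0.25145827] [-4.99602332e-01 -3.10157760e+00  3.15836327e-04]
```

View pics/w3.png

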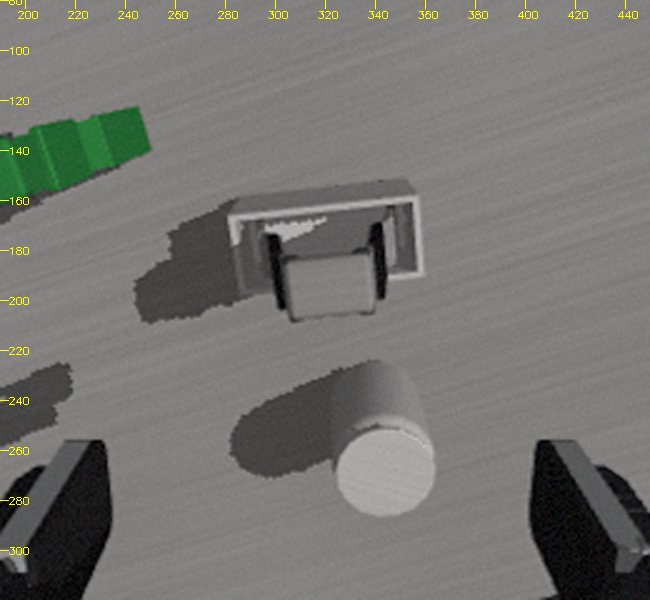

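The tongs' bow top face has corners at about (304,183), (340,179), (340,205) and (307,208). The black pads are either side of it, the caddy is behind, the shaker is at (344,268) and the green ones are at upper left.

```bash
python3 - <<'E'
from h import *
k=np.load('w3.npy',allow_pickle=True).item()
f=lambda u,v:(190+u/2.5,80+v/2.5)
B=np.array([onz(k,f(*p),.126)[:2] for p in((284,257),(375,248),(375,313),(292,321))])
print('bow',B.round(4).tolist(),B.mean(0).round(4));d=(B[1]+B[2]-B[0]-B[3])/2;print('len',np.linalg.norm(d),'ang',np.degrees(np.arctan2(d[1],d[0])), 'depth',np.linalg.norm(B[3]-B[0]),np.linalg.norm(B[2]-B[1]))
P=np.array([onz(k,f(*p),.106)[:2] for p in((267,236),(276,309),(386,298),(382,223))])
print('pads up edges',P.round(4).tolist(),P.mean(0))
C=np.array([onz(k,f(*p),.055)[:2] for p in((229,216),(417,197),(425,275))]);print('caddy',C.round(4).tolist(),'c',(C[0]+C[2])/2);e=C[1]-C[0];print(np.linalg.norm(e),np.linalg.norm(C[2]-C[1]),np.degrees(np.arctan2(e[1],e[0])))
c=onz(k,f(386,472),.085);print('shaker',c)
E
```

```text
bow [[0.5326, 0.1668], [0.5401, 0.2004], [0.5647, 0.1929], [0.5578, 0.1614]] [0.5488 0.1804]
len 0.03336153232855801 ang 77.51481983889272 depth 0.025738848822305347 0.025805096542813283
pads up edges [[0.5268, 0.1606], [0.5571, 0.1538], [0.5669, 0.1985], [0.5363, 0.206]] [0.54677641 0.17972601]
caddy [[0.522, 0.1397], [0.5411, 0.2259], [0.5786, 0.2191]] c [0.55027055 0.17940326]
0.08828928422389179 0.03808287530129062 77.50988806728202
shaker [0.65788237 0.17307051 0.085     ]
```

Tongs at (0.549,0.180) with closing direction 77.5°; the bow and the caddy agree. Descending.

```bash
python3 -c "
from plan import plan
plan(.5488,.1802,.11,77.5,n=5)"
```

```text
ang 71.7 pos [0.5462 0.1762 0.2515] n 5 q6 -0.98
[-0.0003, 0.0009, 0.0283, -0.232]
[-0.0003, 0.0009, 0.0283, -0.232]
[-0.0003, 0.0009, 0.0283, -0.232]
[-0.0003, 0.0009, 0.0283, -0.232]
[-0.0003, 0.0009, 0.0283, -0.232]
```

play_rows --series '[{"translation":[-0.0003,0.001,0.028],"spin":-0.23},{"translation":[-0.0003,0.001,0.028],"spin":-0.23},{"translation":[-0.0003,0.001,0.028],"spin":-0.23},{"translation":[-0.0003,0.001,0.028],"spin":-0.23},{"translation":[-0.0003,0.0005,0.028],"spin":-0.24}]'

```text
time: 9.25
tool_pos: [0.5491, 0.1802, 0.1107]
tcp_rot: [0.341, 3.123, 0.0]
wrist_force: [0.1, -0.2, -0.4]
width: 1.001
```

play_rows --series '[{"translation":[0,0,0],"spin":0},{"translation":[0,0,0],"spin":0},{"translation":[0,0,0],"spin":0}]'

```text
time: 9.55
tool_pos: [0.5503, 0.181, 0.1135]
tcp_rot: [0.341, 3.12, 0.002]
wrist_force: [0.5, 0.5, 0.3]
width: 1.005
```

```bash
python3 plan.py .5488 .1802 .068 77.5
```

```text
ang 77.53 pos [0.5503 0.181  0.1135] n 2 q6 -1.08
[0.0007, -0.0006, 0.0228, 0.003]
[0.0007, -0.0006, 0.0228, 0.003]
```

play_rows --series '[{"translation":[0.0005,0,0.0145],"spin":0},{"translation":[0.0005,0,0.015],"spin":0},{"translation":[0,0,0.014],"spin":0},{"translation":[0,0,0],"spin":0},{"translation":[0,0,0],"spin":0}]'

```text
time: 10.05
tool_pos: [0.547, 0.181, 0.0668]
tcp_rot: [-0.339, -3.121, 0.001]
wrist_force: [0.2, -0.1, 0.0]
width: 1.0
```

play_rows --series '[{"translation":[0,0,0],"spin":0},{"translation":[0,0,0],"spin":0},{"translation":[0,0,0],"spin":0},{"translation":[0,0,0],"spin":0},{"translation":[0,0,0],"spin":0}]' --jaw 0.15 --force 20

```text
time: 10.55
tool_pos: [0.549, 0.1816, 0.0694]
tcp_rot: [0.34, 3.121, 0.002]
wrist_force: [-0.3, 0.3, 5.9]
width: 0.574
```

play_rows --series '[{"translation":[0,0,0],"spin":0},{"translation":[0,0,0],"spin":0},{"translation":[0,0,0],"spin":0}]' --force 6

```text
time: 10.85
tool_pos: [0.549, 0.1816, 0.0694]
tcp_rot: [0.339, 3.121, 0.002]
wrist_force: [-0.7, 0.5, 5.2]
width: 0.577
```

play_rows --series '[{"translation":[0,0,0],"spin":0},{"translation":[0,0,0],"spin":0},{"translation":[0,0,0],"spin":0}]' --force 6 --jaw 0.05

```text
time: 11.15
tool_pos: [0.5496, 0.1817, 0.0702]
tcp_rot: [0.339, 3.12, 0.002]
wrist_force: [-0.5, -0.1, 9.2]
width: 0.536
```

play_rows --series '[{"translation":[0,0,0],"spin":0},{"translation":[0,0,0],"spin":0},{"translation":[0,0,0],"spin":0}]' --jaw 0.1 --force 20

```text
time: 11.45
tool_pos: [0.5498, 0.1824, 0.0699]
tcp_rot: [0.34, 3.119, 0.004]
wrist_force: [0.4, 2.3, 6.4]
width: 0.552
```

play_rows --series '[{"translation":[0,0,-0.01],"spin":0},{"translation":[0,0,-0.01],"spin":0},{"translation":[0,0,-0.01],"spin":0},{"translation":[0,0,0],"spin":0},{"translation":[0,0,0],"spin":0}]'

```text
time: 11.95
tool_pos: [0.5481, 0.1811, 0.0984]
tcp_rot: [0.34, 3.122, 0.0]
wrist_force: [-0.5, 0.2, -0.4]
width: 0.55
```

play_rows --series '[{"translation":[0,0,-0.02],"spin":0},{"translation":[0,0,-0.025],"spin":0},{"translation":[0,0,-0.025],"spin":0},{"translation":[0,0,-0.025],"spin":0},{"translation":[0,0,-0.025],"spin":0}]'

```text
time: 12.45
tool_pos: [0.5473, 0.1809, 0.2181]
tcp_rot: [-0.34, -3.122, 0.001]
wrist_force: [-0.1, -0.4, -0.8]
width: 0.548
```

play_rows --series '[{"translation":[0,0,-0.02],"spin":0},{"translation":[0,0,0],"spin":0},{"translation":[0,0,0],"spin":0},{"translation":[0,0,0],"spin":0},{"translation":[0,0,0],"spin":0}]'

```text
time: 12.95
tool_pos: [0.5468, 0.1809, 0.2358]
tcp_rot: [-0.339, -3.12, 0.002]
wrist_force: [-0.8, -0.4, -1.8]
width: 0.549
```

```bash
python3 - <<'E'
from h import *
w=cal('wrist');im=bot.read_camera('wrist');s=bot.read_camera('side')
st=bot.read_state();print(st['tool_pos'],st['tcp_rot'],st['width'])
D=cal('side');p=proj(D,np.array(st['tool_pos'])[None])[0].astype(int);print(p)
x=max(0,min(p[0]-75,490));y=max(0,min(p[1]-60,250))
a=cv2.resize(s[y:y+150,x:x+150],(400,400),interpolation=cv2.INTER_CUBIC)
cv2.imwrite('pics/m4.png',np.hstack([a,cv2.resize(im[150:400,195:445],(400,400))]));cv2.imwrite('pics/w4raw.png',im);print(x,y)
E
python3 plan.py .5317 -.2605 .22 75.9
```

```text
[0.54716855 0.1809586  0.23643429] [-3.39471383e-01 -3.12082541e+00  1.50038691e-03] 0.5516517743580304
[258 106]
183 46
ang 77.58 pos [0.5472 0.181  0.2364] n 10 q6 -1.08
[-0.008, -0.0434, 0.0016, 0.034]
[-0.0081, -0.0434, 0.0016, 0.034]
[-0.0082, -0.0434, 0.0016, 0.034]
[-0.0084, -0.0434, 0.0016, 0.034]
[-0.0085, -0.0433, 0.0016, 0.034]
[-0.0086, -0.0433, 0.0016, 0.034]
[-0.0087, -0.0433, 0.0016, 0.034]
[-0.0089, -0.0433, 0.0016, 0.034]
[-0.009, -0.0432, 0.0016, 0.034]
[-0.0091, -0.0432, 0.0016, 0.034]
```

View pics/m4.png

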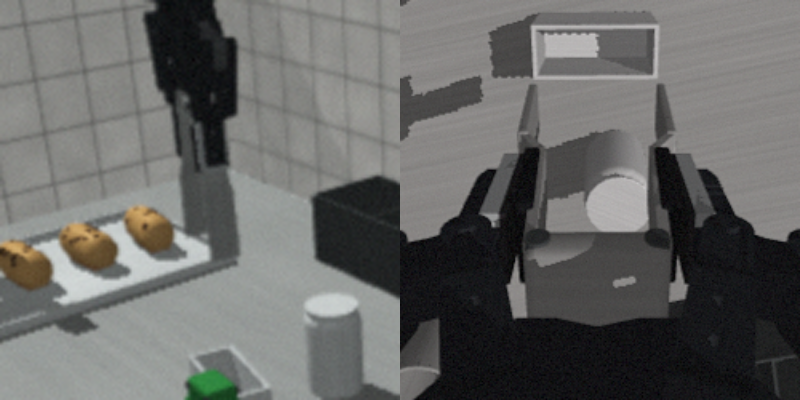

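The tongs are held open, centred between the fingers, and clear of the caddy (tip columns about 276 and 359, midpoint equal to the principal column). Carrying them over the loaf.

play_rows --series '[{"translation":[-0.004,-0.022,0.001],"spin":0.03},{"translation":[-0.008,-0.0435,0.0015],"spin":0.03},{"translation":[-0.008,-0.0435,0.0015],"spin":0.03},{"translation":[-0.0085,-0.0435,0.0015],"spin":0.03},{"translation":[-0.0085,-0.0435,0.0015],"spin":0.03}]'

```text
time: 13.55
tool_pos: [0.5402, -0.0197, 0.2304]
tcp_rot: [-0.359, -3.12, 0.0]
wrist_force: [1.6, -0.4, -1.3]
width: 0.547
```

play_rows --series '[{"translation":[-0.0085,-0.0435,0.0015],"spin":0.04},{"translation":[-0.0085,-0.0435,0.0015],"spin":0.04},{"translation":[-0.009,-0.0435,0.0015],"spin":0.04},{"translation":[-0.009,-0.0435,0.0015],"spin":0.04},{"translation":[-0.009,-0.043,0.0015],"spin":0.03}]'

```text
time: 14.05
tool_pos: [0.532, -0.2412, 0.2229]
tcp_rot: [-0.386, -3.117, -0.0]
wrist_force: [-0.3, -0.2, -1.2]
width: 0.551
```

play_rows --series '[{"translation":[-0.0045,-0.02,0.001],"spin":0},{"translation":[0,0,0],"spin":0},{"translation":[0,0,0],"spin":0},{"translation":[0,0,0],"spin":0},{"translation":[0,0,0],"spin":0}]'

```text
time: 14.55
tool_pos: [0.5322, -0.2586, 0.2224]
tcp_rot: [-0.384, -3.118, -0.001]
wrist_force: [0.7, 0.1, -0.3]
width: 0.551
```

```bash
python3 - <<'E'
from loaf import *
k=cal('wrist');im=bot.read_camera('wrist')
st=bot.read_state();print(st['tool_pos'],st['width'])
cv2.imwrite('pics/w5.png',cv2.resize(im,(800,500)))
print(proj(k,[[.5317,-.2605,.025]]))
E
python3 plan.py .5317 -.2605 .15 75.9
```

```text
[ 0.53224899 -0.25869414  0.22255044] 0.5523703221325498
[[315.95308883 175.6791896 ]]
ang 75.98 pos [ 0.5322 -0.2587  0.2226] n 2 q6 -1.82
[0.0, -0.0009, 0.0363, 0.008]
[0.0, -0.0009, 0.0363, 0.008]
```

View pics/w5.png

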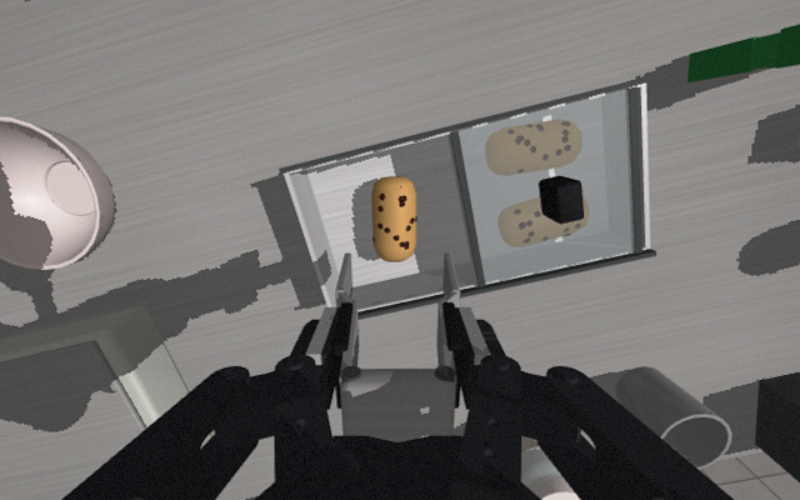

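The loaf is upright in the image at (316,175), where predicted (316,176), so the tongs are aligned with it. Lowering.

play_rows --series '[{"translation":[0,-0.001,0.015],"spin":0},{"translation":[0,-0.0005,0.02],"spin":0},{"translation":[0,0,0.02],"spin":0},{"translation":[0,0,0.015],"spin":0},{"translation":[0,0,0],"spin":0}]'

```text
time: 15.1
tool_pos: [0.5295, -0.2598, 0.1487]
tcp_rot: [-0.385, -3.112, -0.004]
wrist_force: [-1.7, 0.5, -0.9]
width: 0.552
```

play_rows --series '[{"translation":[0,0,0],"spin":0},{"translation":[0,0,0],"spin":0},{"translation":[0,0,0],"spin":0}]'

```text
time: 15.4
tool_pos: [0.5326, -0.2619, 0.1539]
tcp_rot: [0.386, 3.116, -0.001]
wrist_force: [-0.5, -0.2, -0.8]
width: 0.548
```

```bash
python3 plan.py .5317 -.2605 .078 75.9 0.015
```

```text
ang 75.88 pos [ 0.5326 -0.2619  0.1539] n 6 q6 -1.82
[0.0002, 0.0002, 0.0126, -0.001]
[0.0002, 0.0002, 0.0126, -0.001]
[0.0002, 0.0002, 0.0126, -0.001]
[0.0002, 0.0002, 0.0126, -0.001]
[0.0002, 0.0002, 0.0126, -0.001]
[0.0002, 0.0002, 0.0126, -0.001]
```

play_rows --series '[{"translation":[0,0.001,0.012],"spin":0},{"translation":[0,0,0.016],"spin":0},{"translation":[0,0,0.016],"spin":0},{"translation":[0,0,0.016],"spin":0},{"translation":[0,0,0.01],"spin":0}]'

```text
time: 15.9
tool_pos: [0.5304, -0.2596, 0.0794]
tcp_rot: [-0.386, -3.114, -0.002]
wrist_force: [-0.7, 0.2, -1.0]
width: 0.549
```

play_rows --series '[{"translation":[0,0,0.004],"spin":0},{"translation":[0,0,0],"spin":0},{"translation":[0,0,0],"spin":0},{"translation":[0,0,0],"spin":0}]'

```text
time: 16.3
tool_pos: [0.5327, -0.2609, 0.0795]
tcp_rot: [0.386, 3.116, -0.001]
wrist_force: [0.4, 0.1, -0.4]
width: 0.551
```

No contact on the way down. Closing at 28 N.

play_rows --series '[{"translation":[0,0,0],"spin":0},{"translation":[0,0,0],"spin":0},{"translation":[0,0,0],"spin":0},{"translation":[0,0,0],"spin":0},{"translation":[0,0,0],"spin":0}]' --jaw -1 --force 28

```text
time: 16.8
tool_pos: [0.5326, -0.2609, 0.0793]
tcp_rot: [0.386, 3.116, -0.001]
wrist_force: [1.1, -1.5, 2.7]
width: 0.487
```

play_rows --series '[{"translation":[0,0,0],"spin":0},{"translation":[0,0,0],"spin":0},{"translation":[0,0,0],"spin":0},{"translation":[0,0,0],"spin":0},{"translation":[0,0,0],"spin":0}]'

```text
time: 17.3
tool_pos: [0.5324, -0.2608, 0.0788]
tcp_rot: [0.386, 3.117, -0.001]
wrist_force: [1.8, -2.6, 3.7]
width: 0.485
```

Width is 41 mm, so the tongs are closed on the loaf as described. Lifting gently.

play_rows --series '[{"translation":[0,0,-0.005],"spin":0},{"translation":[0,0,-0.008],"spin":0},{"translation":[0,0,-0.012],"spin":0},{"translation":[0,0,-0.012],"spin":0},{"translation":[0,0,-0.012],"spin":0}]'

```text
time: 17.8
tool_pos: [0.532, -0.2603, 0.1287]
tcp_rot: [0.386, 3.118, 0.0]
wrist_force: [-0.8, 1.2, -1.2]
width: 0.484
```

play_rows --series '[{"translation":[0,0,-0.012],"spin":0},{"translation":[0,0,-0.015],"spin":0},{"translation":[0,0,-0.015],"spin":0},{"translation":[0,0,-0.015],"spin":0},{"translation":[0,0,-0.015],"spin":0}]'

```text
time: 18.3
tool_pos: [0.532, -0.2605, 0.2011]
tcp_rot: [0.386, 3.117, -0.0]
wrist_force: [0.0, 0.4, -2.4]
width: 0.487
```

play_rows --series '[{"translation":[0,0,-0.015],"spin":0},{"translation":[0,0,-0.015],"spin":0},{"translation":[0,0,-0.015],"spin":0},{"translation":[0,0,-0.015],"spin":0},{"translation":[0,0,-0.015],"spin":0}]'

```text
time: 18.8
tool_pos: [0.5319, -0.2604, 0.2757]
tcp_rot: [-0.386, -3.118, -0.0]
wrist_force: [0.4, 0.2, -2.0]
width: 0.486
```

play_rows --series '[{"translation":[0,0,-0.006],"spin":0},{"translation":[0,0,0],"spin":0},{"translation":[0,0,0],"spin":0},{"translation":[0,0,0],"spin":0},{"translation":[0,0,0],"spin":0}]'

```text
time: 19.3
tool_pos: [0.5315, -0.2602, 0.2793]
tcp_rot: [-0.386, -3.116, -0.001]
wrist_force: [-0.3, -0.5, -2.0]
width: 0.486
```

```bash
python3 - <<'E'
from loaf import *
D=cal('side');w=bot.read_camera('wrist');s=bot.read_camera('side');sc=bot.read_camera('scene')
st=bot.read_state();print(st['tool_pos'],st['width'],st['wrist_force'],st['time'])
cv2.imwrite('pics/m6.png',np.vstack([np.hstack([cv2.resize(w,(400,250)),cv2.resize(sc[130:300,140:412],(400,250))]),cv2.resize(s[50:350,240:640],None,fx=2,fy=2)[:350,:800]]))
E
```

```text
[ 0.53173548 -0.26029778  0.27986839] 0.48429472334728324 [-0.11026802  0.29349079 -2.03970842] 19.45
```

View pics/m6.png

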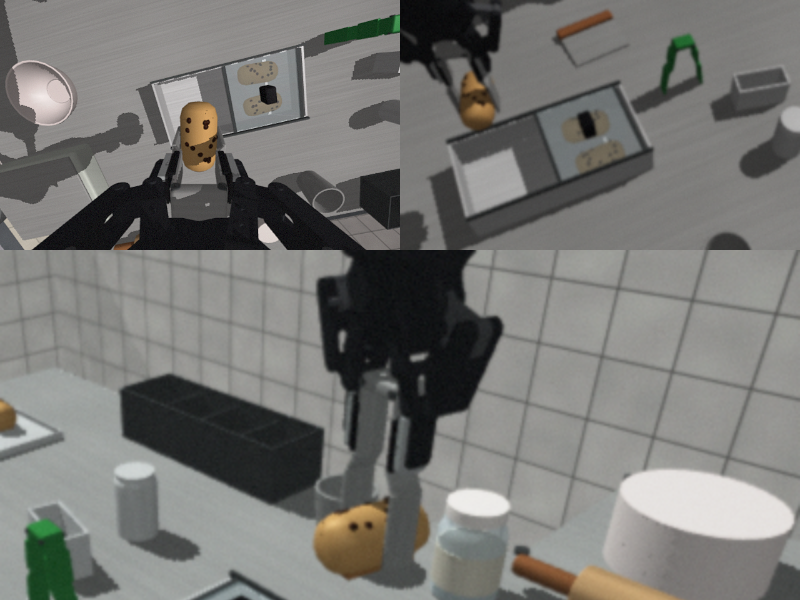

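The loaf is between the tongs' tips, and its underside is about 0.20 m up (lifted about 0.20 m). The bay is empty, the cover open, and the other loaves and the shaker unmoved. Handing in.

play_rows --series '[{"translation":[0,0,0],"spin":0},{"translation":[0,0,0],"spin":0},{"translation":[0,0,0],"spin":0},{"translation":[0,0,0],"spin":0},{"translation":[0,0,0],"spin":0}]'

```text
time: 19.95
tool_pos: [0.532, -0.2604, 0.2805]
tcp_rot: [0.386, 3.118, -0.0]
wrist_force: [-0.3, -0.2, -1.9]
width: 0.486
```

```bash
python3 -c "
from workcell import bot
s=bot.read_state();print(s['time'],s['tool_pos'],s['width'],s['wrist_force']);print(bot.finish_job())"
```

```text
19.95 [ 0.53197413 -0.26043526  0.28054817] 0.4857359381062784 [-0.33542734 -0.17947682 -1.92607618]
the job is handed in; nothing more can be done
None
```

The job is handed in at 19.95 s, with the loaf held still in the tongs and its underside about 0.20 m above the worktop. I slid the cover open by its grip, took the steel tongs from the caddy, closed them on the single loaf at 28 N and lifted it straight out.

**Last checks:**
- **Hold:** the opening stayed steady at 41 mm, and the wrist force of about -1.9 N downwards was also steady.
- **Scene:** the pictures showed the loaf between the tips, its bay empty, the other two loaves still under the cover and the shaker standing.
- **Cover:** it met a hard stop with 18.6 N of resistance after 106 mm of travel. The final grip position agrees with full travel if the cover starts centred on its bay. Assuming travel symmetric about the keeper's centre, it would read 4 mm short; I took the force as proof of the stop.
- **Grip force:** a 6 N setting was accepted but apparently ran at 20 N. I therefore carried the open tongs by jaw position instead, slightly squeezed at 47 mm over the pads.

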